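Fasten the stop bracket to its rail with the quarter-turn thumbscrew

TASK

Fasten the grey stop bracket to the aluminium channel rail: slide it along until its slot lies over the slot of the sprung nut bar hidden in the channel (find it by feel), pass the winged thumbscrew through both until its flange sits flush on the bracket, and tighten it a quarter turn clockwise so that the nut bar is drawn up and stays so. Work gently, never forcing the screw against the rail, nut or bracket, leave the other things on the bench where they are, and let go at the end.

Things in the scene. Friction and masses are not known exactly. Their poses are not given: they have to be found in the camera images.
- rail: Aluminium U-channel fixed to the bench, 54 x 170 mm, 25 mm high. Origin: centre of its underside; z up, y along the channel, x across. In it, under the bracket, lies a sprung steel nut bar (see nut_lift), 40 x 140 x 6 mm, top 20 mm above the bench, with one slot 24 mm along x by 10.5 mm along y; its centre has x = 0 and a y that is not measured, anywhere from -8 to +8 mm.
- bracket_hole (a point): Centre of the bracket's slot at the top face of its plate, 30 mm above the bench; axes as the rail's. Grey plate 54 mm wide, 5 mm thick, from y = -22 to +58 mm of the slot, with an upright fence 20 mm high at y = +53 to +58 mm. The through slot is 23 mm along x by 11 mm along y.
- bracket (a joint): Place of the bracket's slot along the rail's y, m, 0 at the rail's origin, limits -0.055 and 0.02. The bracket slides with about 1 N of friction and cannot lift or turn; push it by its fence or by the screw standing in its slot.
- nut_lift (a joint): Height of the nut bar over its rest, m. Springs give 1.5 N per mm both ways, solid at 6 mm. A foot pressed on it beside the slot pushes it down (negative); over the slot it springs back up round the foot. Ramps under it draw it up (about +0.002) as the inserted screw turns a quarter clockwise from above; stops end the turn at about 100 degrees and block anticlockwise turning.
- thumbscrew: Loose steel thumbscrew, about 80 g, 58 mm tall, at first upright in the stand. Origin on its axis at the underside of its round flange (30 mm wide, 4 mm thick); z up. On the flange stands a flat wing, 26 mm along x, 10 mm thick along y, its top 36 mm above the origin. The screw is the same turned half round.
- screw_foot (a point): Centre of the underside of the screw's T foot, 22 mm below its origin. Foot 20 mm along x (same way as the wing), 8 mm along y, 5 mm high, its lowest 1.5 mm a smaller nose 17.5 x 5.5 mm; shank above it 8 mm thick. It passes the slots only with the wing across the rail (along rail x).
- stand: Grey plastic stand block, 56 x 46 mm (rim at the bottom 66 x 56 mm), 30 mm high, fixed; origin at the centre of its underside. The screw's foot stands in its slot (23 x 11 mm, 26 mm deep), flange on the top face, wing along the stand's x.
- barb_fitting_1: Beige barbed hose fitting, 16 x 38 x 16 mm, a bystander lying between stand and rail
- marker_black: Marker pen with black cap, 15 x 123 x 16 mm, a bystander lying in front of the rail
- objective_case: Clear case with black cap, 44 x 44 x 68 mm, a bystander standing behind the rail
Mind the look-alikes: they are no part of the job. Leave any orange or purple look-alike of the thumbscrew alone.

How it is judged:
On the way:
1. the screw's foot is through the slots of both bracket and nut bar, not yet turned (z of screw_foot in the frame of rail below 0.0105 m and horizontal distance between screw_foot and bracket_hole below 0.004 m and value of joint nut_lift above -0.002 m and angle between the x axis of thumbscrew and the x axis of rail, either way round below 0.35 rad), for 0.15 s.
At the end, for the whole second after the job is handed in: Screw upright (0.12 rad) through both slots, within 4 mm of the bracket slot's centre, foot less than 10 mm above the rail's underside (flange seated within 2 mm), wing along the rail within 0.35 rad, nut bar drawn up more than 1 mm; at rest and released (z of screw_foot in the frame of rail below 0.01 m and horizontal distance between screw_foot and bracket_hole below 0.004 m and angle between thumbscrew's own z axis and vertical below 0.12 rad and angle between the x axis of thumbscrew and the y axis of rail, either way round below 0.35 rad and value of joint nut_lift above 0.001 m and linear speed of thumbscrew below 0.02 m/s and contact force between thumbscrew and the fingers below 0.1 N); the robot touches nothing.
It fails at once if the screw is forced against the rail, nut bar or bracket with more than 25 N (contact force between thumbscrew and rail above 25 N).
It fails at once if a bystander is moved more than 30 mm (distance of any of barb_fitting_1, marker_black, objective_case from where it was at the start of the episode above 0.03 m).
It also fails if it takes over 54 s, if anything falls off the work surface, if the arm or the gripper's body presses on something with over 40 N, if the wrist force passes 120 N, or if a joint passes its speed limit or range.

ROBOT

A 7-joint arm with a two-finger parallel gripper is mounted at the origin on a cart in front of the work surface, level with it; the furniture and walls round the work are solid. World frame = base frame: x ahead of the robot, y to its left, z up, the work surface at z = 0. Lengths are in m, angles in rad, forces in N, time in s.
With the tool pointing down it reaches from about 0.4 to 0.85 m from the base axis. Payload 4.5 kg.
Tool frame: the origin (TCP) lies at the very end of the fingers, on their centre line; the grasp point (between the pads) lies 19 mm behind it (r.grip_point_offset is the distance from the TCP to the grasp point, in m); z points along the fingers, y is the line along which they close (so a half turn about z gives the same grasp; the last joint's range is limited). The gripper opens to 88 mm and grips with 3 to 60 N. Pads are 18 mm wide; open, the fingers measure 123 mm over their backs; the gripper's body (75 mm by 187 mm) begins 45 mm behind the grasp point.
Start: joints at [-1.282, 0.689, -0.195, 1.565, 0.157, 0.902, -0.215], TCP at [0.158, 0.605, 0.239] pointing down, gripper open.
Joint ranges: [-3.01, 3.01], [-0.46, 2.08], [-1.47, 1.51], [0.13, 2.56], [-1, 4.14], [0.04, 2.09], [-2.66, 2.66]. Speed limits (rad/s): [2.57, 2.57, 3.14, 3.14, 3.14, 3.14, 3.14].

INTERFACE

Orientations are given as a unit quaternion [x, y, z, w].
In Python, from plant import r gives the robot as it stands.
- The arm moves only by the tool carry_out, never from a script. Its argument "rows" is a list of rows, each a list of 3 entries, a list of its own where there are three numbers: the shift along the tool's x, y, z in cm, then the turn, a rotation vector about the tool's x, y, z in degrees, then the closure, from 0 (fully open) to 1 (shut). A call has 1 to 12 rows; each row is the pose to reach, as a shift and turn from the pose commanded when the call began, along the tool's axes at that moment; what a row does not reach only later rows make up. A row lasts 1/10 s, in which the tool goes at most 50 mm and 8.59 degrees, less where a joint would pass 70% of its speed; a pose out of reach is approached as far as the arm can. A call with a gripper value outside its range is refused whole. The fingers move at their own pace and stop on an object; "newtons" is the grip in N (left out, the last holds). Time passes only in rows, so rows that repeat a pose let the fingers close. It gives the time, the measured TCP pose, the force, the opening and the grip force at its end, in the units of the state.
- r.get_state(): the state, without advancing time (a new reading comes with each control period).
- r.snapshot(name): name is "scene" or "top" or "wrist"; returns a dict with "image" (384x512x3 uint8, red, green, blue), "fx", "fy", "cx", "cy" (pixels), "pose" (4x4, takes a point from camera to world coordinates). Camera axes: x right, y up, looking along -z (the intrinsics and any distortion apply to the point x, -y, -z); pixel columns grow to the right and rows downward; lengths in m; the calibration is good to about 2 mm. The wrist camera is an equidistant fisheye: a pixel r from the principal point sees the ray r / f radians off the axis. A picture is of the moment at which its call begins. There is no depth.
- r.finish_job(): hands the job in; it is judged then, once.
The state is a dict: "clock": time; "q": joint angles; "qd": joint speeds; "joint_torque": joint torques, N m; "tool_pos": TCP position; "eef_rot": TCP orientation; "contact_force": force on the tool from outside, world axes, zero at the start; "moment": the same for the moment, N m; "opening": opening from 0.0 (shut) to 1.0 (fully open); "finger_force": force on a finger pad.
Only numpy, scipy, OpenCV 4.12 (cv2) and the standard library are available. Lean on these libraries where they do the work, as an engineer would, in place of code of your own. Each camera call takes 0.05 s, during which the arm holds its last target. There are 200 camera calls.

## Working session

There is one attempt and no reset: what is moved stays moved. The work goes in short steps, Python scripts to look and compute and a tool call to move; the robot and the scene stay as the last step left them, time stands still between calls to the robot, and variables do not carry over. Pictures are saved under pics/ and viewed, at most 10 in all, crops included, and the job is handed in when it is done.

Besides the shell and the picture viewer there is one more tool, called after "Call:" as name(argument=value, ...), one argument or row to a line, values as JSON. carry_out: Moves the arm, as the interface text tells. Its arguments: {"type":"object","properties":{"rows":{"type":"array"},"newtons":{"type":"number"}},"required":["rows"]}

```bash
mkdir -p pics; ls
cat > h.py <<'E'
import numpy as np, cv2
from plant import r
def snap(n,f):
    s=r.snapshot(n); cv2.imwrite('pics/%s.png'%f,s['image'][:,:,::-1]); np.save('pics/%s.npy'%f,{k:s[k] for k in s},allow_pickle=True); return s
def load(f): return np.load('pics/%s.npy'%f,allow_pickle=True).item()
def pix(s,P):
    T=np.linalg.inv(np.array(s['pose'])); p=T[:3,:3]@np.array(P)+T[:3,3]; return (s['cx']+s['fx']*p[0]/-p[2], s['cy']-s['fy']*p[1]/-p[2])
def at(s,u,v,z):
    T=np.array(s['pose']); d=T[:3,:3]@np.array([(u-s['cx'])/s['fx'],-(v-s['cy'])/s['fy'],-1]); o=T[:3,3]; return o+d*(z-o[2])/d[2]
E
python3 - <<'E'
from h import *
for n in('scene','top'):
    s=snap(n,n+'0'); print(n,{k:s[k] for k in s if k not in('image',)})
a=cv2.imread('pics/scene0.png');b=cv2.imread('pics/top0.png')
print(r.get_state())
cv2.imwrite('pics/both.png',np.vstack([a,b])[:, :] if 0 else cv2.resize(np.hstack([a,b]),(800,300)))
E
```

```text
pics
scene {'fx': 353.8190029258678, 'fy': 353.8190029258678, 'cx': 247.50335037766115, 'cy': 187.57018956512394, 'pose': array([[-0.55998424,  0.34692093, -0.75237193, -0.122145  ],
       [-0.82840791, -0.22067942,  0.51482125,  0.41409729],
       [ 0.01256927,  0.91156265,  0.41096904,  0.40425119],
       [ 0.        ,  0.        ,  0.        ,  1.        ]])}
top {'fx': 499.9207816698027, 'fy': 499.9207816698027, 'cx': 253.32804413608474, 'cy': 189.2552015089154, 'pose': array([[ 0.0187306 ,  0.98881125, -0.14799149,  0.32802869],
       [-0.99977208,  0.02003992,  0.00736101, -0.02336748],
       [ 0.01024438,  0.14781989,  0.98896124,  1.1446423 ],
       [ 0.        ,  0.        ,  0.        ,  1.        ]])}
{'clock': 0.1, 'q': array([-1.28220612,  0.68991248, -0.19451166,  1.56622975,  0.15731291,
        0.90246614, -0.21508133]), 'qd': array([ 0.00103412, -0.00255925, -0.00094327, -0.00366329, -0.00127413,
       -0.00155314,  0.0008051 ]), 'joint_torque': array([-4.26740589e-03, -5.28496206e+01, -1.27194386e+00, -1.53835595e+01,
       -5.26048662e-02,  1.88395825e-03,  5.07123320e-05]), 'tool_pos': array([0.15743432, 0.60427402, 0.23798502]), 'eef_rot': array([ 1.27003520e-01,  9.91901934e-01, -8.11245628e-04, -3.96284361e-05]), 'contact_force': array([-0.57702607,  0.4725149 ,  0.34950143]), 'moment': array([ 0.02507813, -0.00058409,  0.00435247]), 'finger_force': 0.0, 'opening': 0.9976603284861503}
```

View pics/top0.png

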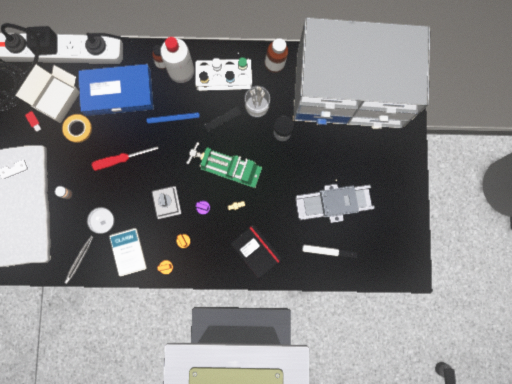

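View pics/scene0.png

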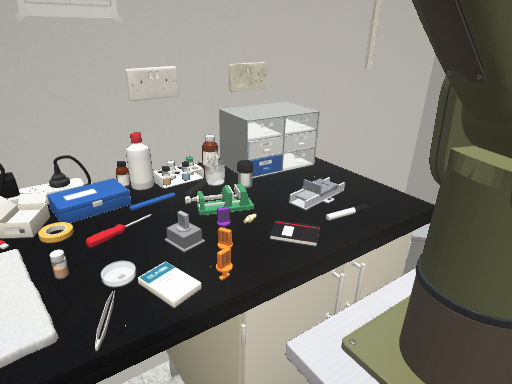

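The top view shows the grey thumbscrew in its grey stand at about (166,202). The look-alikes are purple at (203,208) and orange at (183,241) and (165,267). The rail is at about (335,203). The grey one standing in a stand fits the description, so I'll confirm it in an enlarged crop.

Run:
```python
from h import *
b=cv2.imread('pics/top0.png')
c1=cv2.resize(b[180:225,143:193],None,fx=8,fy=8,interpolation=cv2.INTER_CUBIC)
c2=cv2.resize(b[175:230,290:380],None,fx=8,fy=8,interpolation=cv2.INTER_CUBIC)
o=np.zeros((360+440-200,800,3),np.uint8)
c1=cv2.resize(b[180:225,143:193],None,fx=5,fy=5,interpolation=cv2.INTER_CUBIC)
o[:225,:250]=c1; c2=cv2.resize(b[180:227,290:380],None,fx=8,fy=8,interpolation=cv2.INTER_CUBIC)
o[225:225+375,:720]=c2[:375]
cv2.imwrite('pics/crop.png',o)
```

```text
(no output)
```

View pics/crop.png

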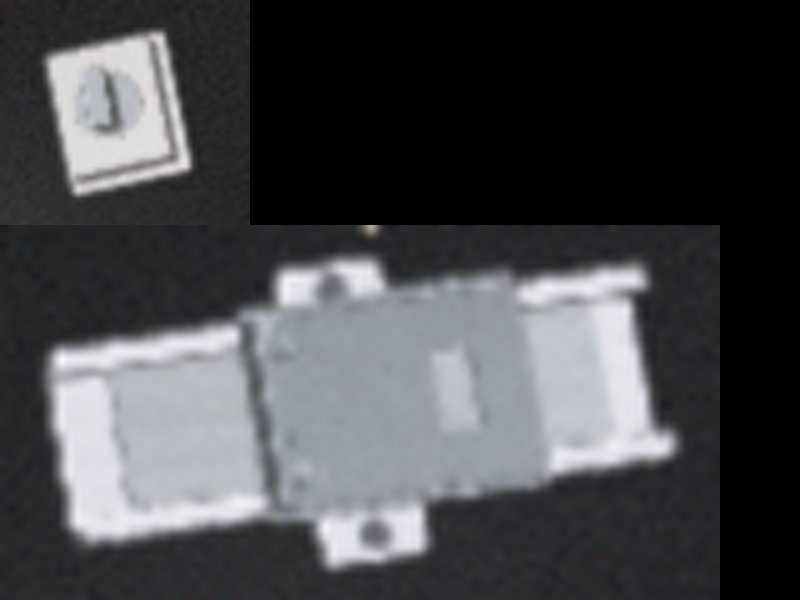

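The crop confirms a plain grey-steel flange and wing in the grey stand. The bracket's fence is on the left (world +y), and its slot is at about crop (456,390), which is full-image pixel (347,200.6). Next I'll compute the poses.

Run:
```python
from h import *
s=load('top0')
A=lambda x,y:(143+x/5-.4,180+y/5-.4)
B=lambda x,y:(290+x/8-.45,180+(y-225)/8-.45)
P=lambda p,z:np.round(at(s,*p,z)[:3]*1000,1)
print('flange',P(A(110,102),.034),'wingtop',P(A(103,100),.066))
c=[(46,57),(163,33),(190,170),(76,193)]
print('stand corners',[P(A(*q),.03 if i<2 else .0) for i,q in enumerate(c)])
print('left edge top', P(A(46,57),.03),P(A(68,168),.03))
rc=[(50,350),(645,268),(672,445),(82,542)]
R=[P(B(*q),.025) for q in rc];print('rail',R,np.mean(R,0))
print('slot',P(B(456,390),.03)); 
print('plate',[P(B(*q),.03) for q in[(512,275),(550,478)]])
```

```text
flange [465.9 166.2  34. ] wingtop [462.8 163.8  66. ]
stand corners [array([486.2, 196.5,  30. ]), array([498.2, 144.5,  30. ]), array([439.5, 133.9,   0. ]), array([427.8, 185.7,   0. ])]
left edge top [486.2 196.5  30. ] [436.4 184.3  30. ]
rail [array([ 484., -128.,   25.]), array([ 510.9, -297.1,   25. ]), array([ 460.5, -303.9,   25. ]), array([ 429.7, -137.4,   25. ])] [ 471.275 -216.6     25.   ]
slot [ 474.2 -242.    30. ]
plate [array([ 507.3, -258.1,   30. ]), array([ 449.9, -268.2,   30. ])]
```

```bash
cat >> h.py <<'E'
from scipy.spatial.transform import Rotation as Ro
def plan(target, yaw=None):
    "shift in tool cm from measured pose to target; yaw=desired tool-x line angle deg (mod 180)"
    st=r.get_state(); R=Ro.from_quat(st['eef_rot']); d=R.inv().apply(np.array(target)-st['tool_pos'])*100
    x=R.as_matrix()[:,0]; a=np.degrees(np.arctan2(x[1],x[0])); z=R.as_matrix()[:,2]
    print('tcp',np.round(st['tool_pos']*1000,1),'shift cm',np.round(d,2),'tool x yaw',round(a,2),'tilt z',np.round(z,4),'q7',round(st['q'][6],2),'t',round(st['clock'],2),'F',np.round(st['contact_force'],2),'op',round(st['opening'],3))
    if yaw is not None: print('turn about tool z', round(-((yaw-a+90)%180-90),2))
    return d
E
python3 - <<'E'
from h import *
plan([.466,.166,.16],13.2)
E
```

```text
tcp [157.4 604.3 238. ] shift cm [-40.9  -34.63   7.86] tool x yaw 165.41 tilt z [-3.0e-04 -1.6e-03 -1.0e+00] q7 -0.22 t 0.1 F [-0.58  0.47  0.35] op 0.998
turn about tool z -27.79
```

Call:
carry_out(
  rows=[
    [[-20, -17.3, 3], [0, 0, -15], 0],
    [[-40.9, -34.6, 3], [0, 0, -27.8], 0],
    [[-40.9, -34.6, 3], [0, 0, -27.8], 0],
    [[-40.9, -34.6, 3], [0, 0, -27.8], 0],
    [[-40.9, -34.6, 3], [0, 0, -27.8], 0],
    [[-40.9, -34.6, 3], [0, 0, -27.8], 0],
    [[-40.9, -34.6, 7.5], [0, 0, -27.8], 0],
    [[-40.9, -34.6, 7.5], [0, 0, -27.8], 0],
    [[-40.9, -34.6, 7.5], [0, 0, -27.8], 0],
    [[-40.9, -34.6, 7.5], [0, 0, -27.8], 0],
    [[-40.9, -34.6, 7.5], [0, 0, -27.8], 0],
    [[-40.9, -34.6, 7.5], [0, 0, -27.8], 0],
  ],
)

```text
clock: 1.3
tool_pos: [0.4686, 0.1594, 0.162]
eef_rot: [-0.109, 0.994, -0.003, -0.001]
contact_force: [-0.2, -0.4, -0.4]
opening: 0.997
finger_force: 0.0
```

Run:
```python
from h import *
plan([.466,.166,.16],13.2)
s=snap('wrist','w1'); print({k:s[k] for k in s if k!='image'})
cv2.imwrite('pics/w1b.png',cv2.resize(s['image'][:,:,::-1],(800,600),interpolation=cv2.INTER_CUBIC))
```

```text
tcp [468.6 159.4 162. ] shift cm [0.11 0.7  0.19] tool x yaw -167.46 tilt z [-0.0013 -0.0055 -1.    ] q7 0.93 t 1.3 F [-0.2  -0.38 -0.37] op 0.997
turn about tool z -0.66
{'fx': 297.3186396354542, 'fy': 297.3186396354542, 'cx': 246.94139833608116, 'cy': 197.56934757187366, 'pose': array([[-0.21546327, -0.93724792, -0.27412027,  0.39795674],
       [ 0.9764966 , -0.20837034, -0.05510168,  0.144733  ],
       [-0.0054746 , -0.2795499 ,  0.96011556,  0.30779311],
       [ 0.        ,  0.        ,  0.        ,  1.        ]])}
```

View pics/w1b.png

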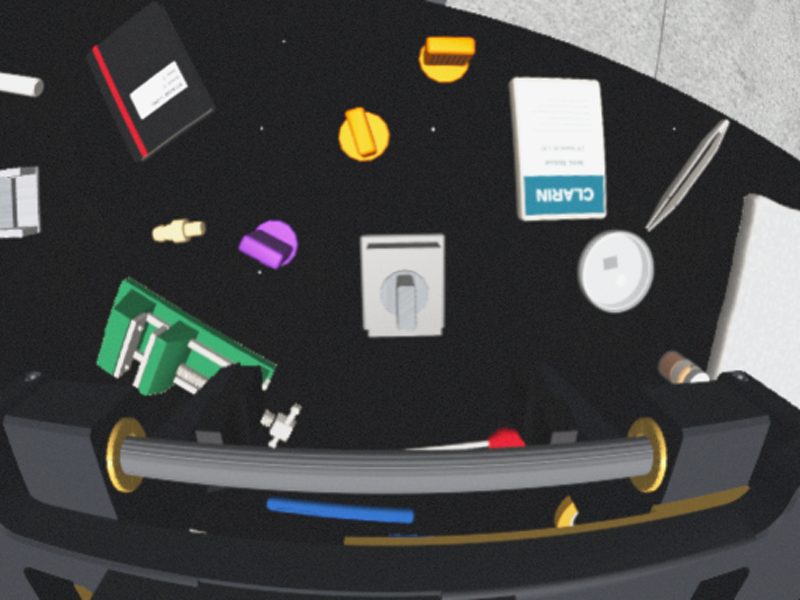

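The wrist view shows the screw's flange centred at about (404.5,291) in the enlarged picture. The wing points up and down the image along columns 397 to 416, squarely between the fingers.

```bash
cat >> h.py <<'E'
def atw(s,u,v,z):
    T=np.array(s['pose']); a=np.array([(u-s['cx'])/s['fx'],(v-s['cy'])/s['fy']]); n=np.linalg.norm(a)+1e-9
    k=np.sin(n)/n; d=T[:3,:3]@np.array([a[0]*k,-a[1]*k,-np.cos(n)]); o=T[:3,3]; return o+d*(z-o[2])/d[2]
E
python3 - <<'E'
from h import *
s=load('w1'); W=lambda x,y,z:np.round(atw(s,(x+.5)/1.5625-.5,(y+.5)/1.5625-.5,z)*1000,1)
print('flange',W(404.5,291,.034),'flange L/R',W(380,291,.034),W(429,291,.034),'T/B',W(404,269,.034))
print('top stand',W(361,236,.030),W(444,236,.03),W(367,335,.03),W(443,335,.03), 'low',W(363,327,.03),W(446,327,.03))
print('wingtop far end',W(398,330,.066),W(416,328,.066))
E
```

```text
flange [462.6 168.9  34. ] flange L/R [465.8 154.4  34. ] [459.3 183.5  34. ] T/B [449.4 165.5  34. ]
top stand [435.9 136.1  30. ] [424.9 184.9  30. ] [496.7 152.5  30. ] [486.3 199.7  30. ] low [492. 149.  30.] [480.6 200.3  30. ]
wingtop far end [477.3 167.6  66. ] [474.1 177.   66. ]
```

Run:
```python
from h import *
plan([.4635,.168,.038],12.8)
```

```text
tcp [467.1 163.3 162.7] shift cm [ 0.23  0.56 12.47] tool x yaw -167.2 tilt z [-0.0013 -0.0022 -1.    ] q7 0.93 t 1.35 F [-0.39  1.03  0.01] op 1.0
turn about tool z 0.0
```

Call:
carry_out(
  rows=[
    [[0.24, 0.23, 4], [0, 0, 0.4], 0],
    [[0.24, 0.23, 8], [0, 0, 0.4], 0.3],
    [[0.24, 0.23, 10.5], [0, 0, 0.4], 0.4],
    [[0.24, 0.23, 12], [0, 0, 0.4], 0.4],
    [[0.24, 0.23, 12.5], [0, 0, 0.4], 0.4],
    [[0.24, 0.23, 12.5], [0, 0, 0.4], 0.4],
  ],
)

```text
clock: 1.95
tool_pos: [0.4625, 0.1699, 0.0385]
eef_rot: [-0.113, 0.994, 0.0, -0.0]
contact_force: [-0.3, -0.1, -0.2]
opening: 0.605
finger_force: 0.0
```

Run:
```python
from h import *
plan([.4635,.168,.038],12.8)
s=snap('wrist','w2')
c=s['image'][100:384,130:400,::-1]
cv2.imwrite('pics/w2b.png',cv2.resize(c,None,fx=2,fy=2,interpolation=cv2.INTER_CUBIC))
```

```text
tcp [462.5 169.9  38.5] shift cm [-0.05 -0.21  0.05] tool x yaw -167.08 tilt z [-9.e-04  4.e-04 -1.e+00] q7 0.79 t 1.95 F [-0.27 -0.1  -0.16] op 0.605
turn about tool z 0.12
```

View pics/w2b.png

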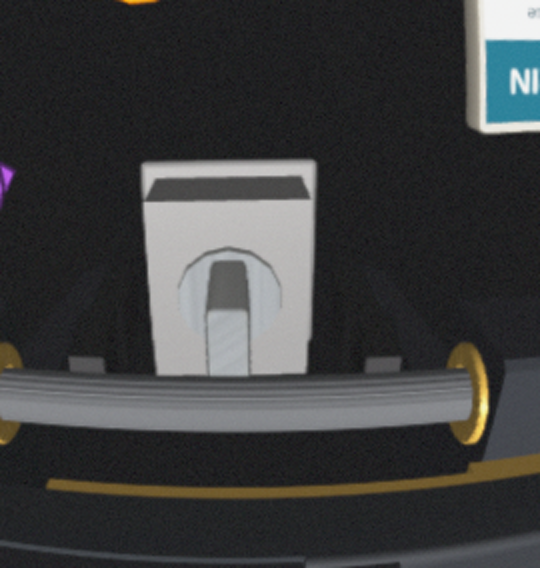

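The wing (columns 209 to 250, centre 229) stands between the fingers (centre about 235). The flange centre is at about crop (230.5,297).

Run:
```python
from h import *
s=load('w2'); W=lambda x,y,z:np.round(atw(s,130+(x+.5)/2-.5,100+(y+.5)/2-.5,z)*1000,1)
print('flange L R',W(178.5,294,.034),W(282,294,.034),'near',W(229,247,.034))
print('wing top near',W(208,308,.066),W(250,308,.066), 'wing base near',W(212,261,.034),W(245,261,.034))
```

```text
flange L R [466.3 154.8  34. ] [459.8 183.1  34. ] near [449.3 165.5  34. ]
wing top near [452.4 161.7  66. ] [450.3 170.8  66. ] wing base near [454.3 161.9  34. ] [452.3 170.7  34. ]
```

Call:
carry_out(
  rows=[
    [[-0.13, -0.05, 0], [0, 0, 0], 0.4],
    [[-0.13, -0.05, 0], [0, 0, 0], 0.4],
    [[-0.13, -0.05, 0], [0, 0, 0], 0.4],
  ],
  newtons=15,
)

```text
clock: 2.3
tool_pos: [0.4651, 0.1685, 0.0394]
eef_rot: [-0.111, 0.994, 0.0, 0.001]
contact_force: [0.5, 0.2, 0.8]
opening: 0.598
finger_force: 0.0
```

Run:
```python
from h import *
plan([.464,.169,.038],12.8)
```

```text
tcp [465.1 168.5  39.4] shift cm [0.1  0.07 0.14] tool x yaw -167.22 tilt z [ 1.2e-03  7.0e-04 -1.0e+00] q7 0.79 t 2.3 F [0.48 0.18 0.76] op 0.598
turn about tool z -0.02
```

Call:
carry_out(
  rows=[
    [[0.05, 0.1, 0], [0, 0, 0], 0.7],
    [[0.05, 0.1, 0], [0, 0, 0], 0.9],
    [[0.05, 0.1, 0], [0, 0, 0], 1],
    [[0.05, 0.1, 0], [0, 0, 0], 1],
    [[0.05, 0.1, 0], [0, 0, 0], 1],
    [[0.05, 0.1, 0], [0, 0, 0], 1],
  ],
  newtons=25,
)

```text
clock: 2.9
tool_pos: [0.4639, 0.1693, 0.0387]
eef_rot: [-0.112, 0.994, 0.0, -0.0]
contact_force: [-0.1, -0.5, 0.3]
opening: 0.115
finger_force: 25.0
```

Run:
```python
from h import *
plan([.464,.169,.038],12.8); print(r.get_state()['finger_force'])
```

```text
tcp [463.9 169.3  38.7] shift cm [-0.01 -0.03  0.07] tool x yaw -167.19 tilt z [-1.e-04  0.e+00 -1.e+00] q7 0.79 t 2.9 F [-0.05 -0.45  0.26] op 0.115
turn about tool z 0.01
24.999824515543878
```

Call:
carry_out(
  rows=[
    [[0, 0, -2], [0, 0, 0], 1],
    [[0, 0, -5], [0, 0, 0], 1],
    [[0, 0, -9], [0, 0, 0], 1],
    [[2, -10, -12], [0, 0, 3.1], 1],
    [[4, -20, -12], [0, 0, 3.1], 1],
    [[6, -30, -12], [0, 0, 3.1], 1],
    [[8.15, -40.3, -12], [0, 0, 3.1], 1],
    [[8.15, -40.3, -12], [0, 0, 3.1], 1],
    [[8.15, -40.3, -12], [0, 0, 3.1], 1],
    [[8.15, -40.3, -12], [0, 0, 3.1], 1],
    [[8.15, -40.3, -12], [0, 0, 3.1], 1],
    [[8.15, -40.3, -12], [0, 0, 3.1], 1],
  ],
)

```text
clock: 4.1
tool_pos: [0.4719, -0.2493, 0.1582]
eef_rot: [-0.08, 0.997, -0.002, -0.001]
contact_force: [-0.2, -0.7, -1.1]
opening: 0.11
finger_force: 25.0
```

Run:
```python
from h import *
plan([.474,-.242,.159],9.7);print(r.get_state()['q'].round(2))
s=snap('wrist','w3')
c=s['image'][60:340,80:420,::-1]
cv2.imwrite('pics/w3b.png',cv2.resize(c,None,fx=2.1,fy=2.1,interpolation=cv2.INTER_CUBIC))
```

```text
tcp [ 471.9 -249.3  158.2] shift cm [-0.32  0.69 -0.08] tool x yaw -170.87 tilt z [-0.0013 -0.0039 -1.    ] q7 1.61 t 4.1 F [-0.23 -0.66 -1.08] op 0.11
turn about tool z -0.57
[ 0.68  0.72 -0.46  1.91  0.53  0.63  1.61]
```

View pics/w3b.png

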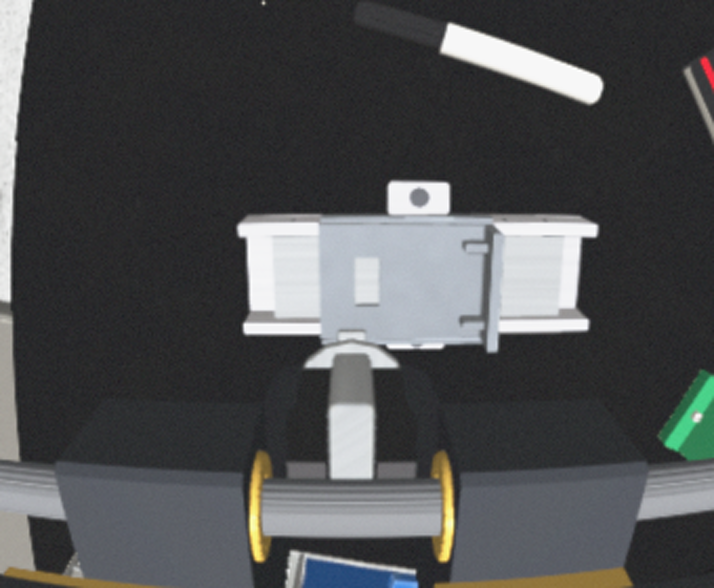

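The wrist view, with the screw hanging in the foreground, shows the bracket slot centred at about crop (367,280.5), the fence at column 493 and the rail running horizontally. The screw flange's near arc has its top at (351,341).

Run:
```python
from h import *
s=load('w3'); W=lambda x,y,z:np.round(atw(s,80+(x+.5)/2.1-.5,60+(y+.5)/2.1-.5,z)*1000,1)
print('slot',W(367,280.5,.03),'corn',W(355,257,.03),W(379,257,.03),W(355,304,.03),W(379,304,.03))
a=W(245,333,.025);b=W(588,329,.025);print('near... wall',a,b,np.degrees(np.arctan2(*(b-a)[1::-1])))
a=W(238,235,.025);b=W(597,235,.025);print('far wall',a,b,np.degrees(np.arctan2(*(b-a)[1::-1])))
a=W(238,217,.025);b=W(597,222,.025);print('far wall top',a,b,np.degrees(np.arctan2(*(b-a)[1::-1])))
a=W(320,219,.03);b=W(321,343,.03);print('plate end',a,b)
st=r.get_state();z=.1195+.0
print('flange underside z~',st['tool_pos'][2]-.0087,'L',W(304,362,.1515),'R',W(399,362,.1515),'near',W(351,340,.1515))
plan([.474,-.242,.159],9.7)
```

```text
slot [ 474.2 -242.    30. ] corn [ 464.2 -249.1   30. ] [ 462.5 -238.4   30. ] [ 486.2 -245.6   30. ] [ 484.4 -234.7   30. ]
near... wall [ 510.6 -295.2   25. ] [ 482.6 -128.4   25. ] 99.5291524026555
far wall [ 463.4 -303.8   25. ] [ 435.6 -136.3   25. ] 99.42348890097891
far wall top [ 455.1 -304.8   25. ] [ 429.4 -137.8   25. ] 98.74874036638326
plate end [ 449.5 -267.2   30. ] [ 507.7 -258.3   30. ]
flange underside z~ 0.14947102627872644 L [ 466.2 -262.7  151.5] R [ 462.2 -237.9  151.5] near [ 458.1 -251.4  151.5]
tcp [ 472.2 -248.8  158.2] shift cm [-0.28  0.64 -0.09] tool x yaw -170.86 tilt z [-9.0e-04 -3.5e-03 -1.0e+00] q7 1.61 t 4.15 F [ 0.41 -1.34  0.27] op 0.107
turn about tool z -0.56
```

Call:
carry_out(
  rows=[
    [[0, 0, 0], [0, 0, 0.4], 1],
    [[0, 0, 3], [0, 0, 0.4], 1],
    [[0, 0, 6], [0, 0, 0.4], 1],
    [[0, 0, 8.5], [0, 0, 0.4], 1],
    [[0, 0, 9.2], [0, 0, 0.4], 1],
    [[0, 0, 9.2], [0, 0, 0.4], 1],
    [[0, 0, 9.2], [0, 0, 0.4], 1],
  ],
)

```text
clock: 4.85
tool_pos: [0.4746, -0.2406, 0.0676]
eef_rot: [-0.082, 0.997, 0.0, 0.001]
contact_force: [-0.1, -0.2, -0.8]
opening: 0.11
finger_force: 25.0
```

Run:
```python
from h import *
plan([.474,-.242,.066],9.3)
s=snap('wrist','w4')
c=s['image'][100:300,130:370,::-1]
cv2.imwrite('pics/w4b.png',cv2.resize(c,None,fx=3,fy=3,interpolation=cv2.INTER_CUBIC))
plan([.474,-.242,.066],9.3)
```

```text
tcp [ 474.6 -240.6   67.6] shift cm [ 0.09 -0.13  0.16] tool x yaw -170.6 tilt z [ 1.3e-03  3.0e-04 -1.0e+00] q7 1.49 t 4.85 F [-0.07 -0.24 -0.8 ] op 0.11
turn about tool z 0.1
tcp [ 474.7 -241.1   67.9] shift cm [ 0.09 -0.08  0.19] tool x yaw -170.63 tilt z [ 1.9e-03 -2.0e-04 -1.0e+00] q7 1.49 t 4.9 F [ 0.07 -0.88  0.15] op 0.108
turn about tool z 0.07
```

View pics/w4b.png

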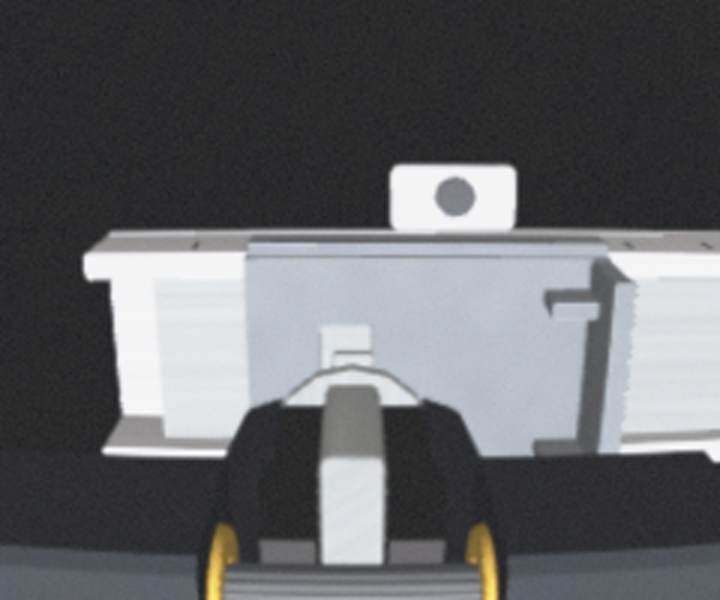

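The slot's near edge spans columns 320 to 371 at row 325. The foot shows at columns 333 to 372, rows 350 to 365, so it sits slightly towards rail +y.

Run:
```python
from h import *
s=load('w4'); W=lambda x,y,z:np.round(atw(s,130+(x+.5)/3-.5,100+(y+.5)/3-.5,z)*1000,1)
print('slot near',W(320,325,.03),W(371,325,.03), 'left edge',W(320,325,.03),W(321,365,.03))
print('foot near',W(333,351,.042),W(372,351,.042),'foot bottom(z38.5)',W(333,363,.0385),W(372,363,.0385))
print('flange near',W(351,366,.063), 'wing',W(322,460,.095),W(384,460,.095))
t=np.radians(9.3);ex=np.array([np.cos(t),np.sin(t)]);print('slot centre from near edge:', (W(320,325,.03)+W(371,325,.03))[:2]/2+11.5*ex,'screw from flange',W(351,366,.063)[:2]+15*ex,'from foot',(W(333,351,.042)+W(372,351,.042))[:2]/2+10*ex)
```

```text
slot near [ 464.3 -249.1   30. ] [ 462.5 -238.2   30. ] left edge [ 464.3 -249.1   30. ] [ 473.5 -247.5   30. ]
foot near [ 465.4 -245.9   42. ] [ 464.1 -238.    42. ] foot bottom(z38.5) [ 469.3 -245.3   38.5] [ 468.  -237.3   38.5]
flange near [ 460. -243.   63.] wing [ 463.3 -246.8   95. ] [ 461.8 -237.7   95. ]
slot centre from near edge: [ 474.74884074 -241.79155606] screw from flange [ 474.80283575 -240.57594268] from foot [ 474.61855716 -240.33396179]
```

Call:
carry_out(
  rows=[
    [[0.0, -0.13, 0], [0, 0, 0], 1],
    [[0.0, -0.13, 0.3], [0, 0, 0], 1],
    [[0.0, -0.13, 0.6], [0, 0, 0], 1],
    [[0.0, -0.13, 0.9], [0, 0, 0], 1],
    [[0.0, -0.13, 1.2], [0, 0, 0], 1],
    [[0, -0.13, 1.3], [0, 0, 0], 1],
  ],
)

```text
clock: 5.5
tool_pos: [0.4737, -0.2429, 0.0532]
eef_rot: [-0.081, 0.997, 0.0, -0.0]
contact_force: [-0.8, 0.3, -0.3]
opening: 0.109
finger_force: 25.0
```

Run:
```python
from h import *
plan([.4747,-.2418,.05],9.3)
```

```text
tcp [ 473.7 -242.9   53.2] shift cm [-0.11  0.09  0.32] tool x yaw -170.7 tilt z [-6.e-04  3.e-04 -1.e+00] q7 1.48 t 5.5 F [-0.79  0.33 -0.29] op 0.109
turn about tool z 0.0
```

Call:
carry_out(
  rows=[
    [[0, 0.2, 0], [0, 0, 0], 1],
    [[0, 0.4, 0], [0, 0, 0], 1],
    [[0, 0.6, 0], [0, 0, 0], 1],
    [[0, 0.8, 0], [0, 0, 0], 1],
    [[0, 1.0, 0], [0, 0, 0], 1],
    [[0, 1.2, 0], [0, 0, 0], 1],
    [[0, 1.4, 0], [0, 0, 0], 1],
    [[0, 1.6, 0], [0, 0, 0], 1],
    [[0, 1.6, 0.1], [0, 0, 0], 1],
    [[0, 1.6, 0.2], [0, 0, 0], 1],
    [[0, 1.6, 0.3], [0, 0, 0], 1],
    [[0, 1.6, 0.35], [0, 0, 0], 1],
  ],
)

```text
clock: 6.7
tool_pos: [0.4714, -0.227, 0.05]
eef_rot: [-0.081, 0.997, 0.0, 0.0]
contact_force: [-0.6, 0.9, 0.1]
opening: 0.11
finger_force: 25.0
```

Run:
```python
from h import *
plan([.4747,-.2418,.05],9.3)
```

```text
tcp [ 471.4 -227.    50. ] shift cm [-0.08 -1.51  0.  ] tool x yaw -170.69 tilt z [ 1.e-04  5.e-04 -1.e+00] q7 1.44 t 6.7 F [-0.55  0.86  0.11] op 0.11
turn about tool z 0.01
```

Call:
carry_out(
  rows=[
    [[0, 0, 0.1], [0, 0, 0], 1],
    [[0, 0, 0.2], [0, 0, 0], 1],
    [[0, 0, 0.2], [0, 0, 0], 1],
  ],
)

```text
clock: 7.0
tool_pos: [0.4714, -0.2271, 0.0482]
eef_rot: [-0.081, 0.997, 0.0, 0.0]
contact_force: [-0.3, 0.6, 2.7]
opening: 0.109
finger_force: 25.0
```

Call:
carry_out(
  rows=[
    [[0, 0.05, 0], [0, 0, 0], 1],
    [[0, 0.1, 0], [0, 0, 0], 1],
    [[0, 0.15, 0], [0, 0, 0], 1],
    [[0, 0.2, 0], [0, 0, 0], 1],
  ],
)

```text
clock: 7.4
tool_pos: [0.4713, -0.2261, 0.0484]
eef_rot: [-0.081, 0.997, -0.001, 0.0]
contact_force: [0.7, -3.3, 1.7]
opening: 0.11
finger_force: 25.0
```

Call:
carry_out(
  rows=[
    [[0, 0.05, 0], [0, 0, 0], 1],
    [[0, 0.1, 0], [0, 0, 0], 1],
    [[0, 0.15, 0], [0, 0, 0], 1],
    [[0, 0.2, 0], [0, 0, 0], 1],
  ],
)

```text
clock: 7.8
tool_pos: [0.4708, -0.2234, 0.0482]
eef_rot: [-0.081, 0.997, -0.0, 0.0]
contact_force: [0.1, -2.7, 4.9]
opening: 0.108
finger_force: 25.0
```

Call:
carry_out(
  rows=[
    [[0, 0.05, 0], [0, 0, 0], 1],
    [[0, 0.1, 0], [0, 0, 0], 1],
    [[0, 0.15, 0], [0, 0, 0], 1],
    [[0, 0.2, 0], [0, 0, 0], 1],
  ],
)

```text
clock: 8.2
tool_pos: [0.4704, -0.2212, 0.0482]
eef_rot: [-0.081, 0.997, 0.0, 0.0]
contact_force: [0.2, -2.5, 3.2]
opening: 0.115
finger_force: 25.0
```

Call:
carry_out(
  rows=[
    [[0, 0.05, 0], [0, 0, 0], 1],
    [[0, 0.1, 0], [0, 0, 0], 1],
    [[0, 0.15, 0], [0, 0, 0], 1],
    [[0, 0.2, 0], [0, 0, 0], 1],
  ],
)

```text
clock: 8.6
tool_pos: [0.47, -0.2191, 0.0481]
eef_rot: [-0.081, 0.997, 0.0, -0.0]
contact_force: [-0.0, -1.5, 0.5]
opening: 0.111
finger_force: 25.0
```

Call:
carry_out(
  rows=[
    [[0, 0.05, 0], [0, 0, 0], 1],
    [[0, 0.1, 0], [0, 0, 0], 1],
    [[0, 0.15, 0], [0, 0, 0], 1],
    [[0, 0.15, 0], [0, 0, 0], 1],
  ],
)

```text
clock: 9.0
tool_pos: [0.4695, -0.2172, 0.0479]
eef_rot: [-0.081, 0.997, 0.001, -0.0]
contact_force: [0.1, -0.9, -0.6]
opening: 0.108
finger_force: 25.0
```

Call:
carry_out(
  rows=[
    [[0, 0, 0.1], [0, 0, 0], 1],
    [[0, 0, 0.2], [0, 0, 0], 1],
    [[0, 0, 0.2], [0, 0, 0], 1],
  ],
)

```text
clock: 9.3
tool_pos: [0.4696, -0.2176, 0.0459]
eef_rot: [-0.081, 0.997, 0.0, -0.0]
contact_force: [-0.4, -0.4, -0.9]
opening: 0.111
finger_force: 25.0
```

Still no vertical force at 4.5 mm below the nut's top, so the foot is in the slot. I'll continue down to just above flange seating.

Call:
carry_out(
  rows=[
    [[0, 0, 0.1], [0, 0, 0], 1],
    [[0, 0, 0.2], [0, 0, 0], 1],
    [[0, 0, 0.3], [0, 0, 0], 1],
    [[0, 0, 0.4], [0, 0, 0], 1],
    [[0, 0, 0.5], [0, 0, 0], 1],
    [[0, 0, 0.6], [0, 0, 0], 1],
    [[0, 0, 0.65], [0, 0, 0], 1],
    [[0, 0, 0.65], [0, 0, 0], 1],
  ],
)

```text
clock: 10.1
tool_pos: [0.4698, -0.2179, 0.0396]
eef_rot: [-0.081, 0.997, 0.0, -0.0]
contact_force: [0.4, -0.8, -1.3]
opening: 0.108
finger_force: 25.0
```

Call:
carry_out(
  rows=[
    [[0, 0, 0.05], [0, 0, 0], 1],
    [[0, 0, 0.1], [0, 0, 0], 1],
    [[0, 0, 0.1], [0, 0, 0], 1],
  ],
)

```text
clock: 10.4
tool_pos: [0.4698, -0.2178, 0.0387]
eef_rot: [-0.081, 0.997, 0.0, 0.0]
contact_force: [-0.7, -0.0, -0.4]
opening: 0.11
finger_force: 25.0
```

Call:
carry_out(
  rows=[
    [[0, 0, 0.03], [0, 0, 4], 1],
    [[0, 0, 0.03], [0, 0, 8], 1],
    [[0, 0, 0.03], [0, 0, 12], 1],
    [[0, 0, 0.03], [0, 0, 16], 1],
    [[0, 0, 0.03], [0, 0, 20], 1],
    [[0, 0, 0.03], [0, 0, 24], 1],
    [[0, 0, 0.03], [0, 0, 28], 1],
    [[0, 0, 0.03], [0, 0, 32], 1],
  ],
)

```text
clock: 11.2
tool_pos: [0.4707, -0.2175, 0.0387]
eef_rot: [0.198, 0.98, 0.0, 0.001]
contact_force: [0.6, 0.6, 0.5]
opening: 0.112
finger_force: 25.0
```

Run:
```python
from h import *
plan([.4698,-.2178,.0387],-22.7); print(r.get_state()['moment'].round(2))
```

```text
tcp [ 470.7 -217.5   38.7] shift cm [ 0.07 -0.06 -0.  ] tool x yaw 157.17 tilt z [ 1.7e-03  3.0e-04 -1.0e+00] q7 1.08 t 11.2 F [0.64 0.63 0.52] op 0.112
turn about tool z -0.13
[ 0.22 -0.2  -0.01]
```

Call:
carry_out(
  rows=[
    [[0, 0, 0], [0, 0, 6], 1],
    [[0, 0, 0], [0, 0, 12], 1],
    [[0, 0, 0], [0, 0, 18], 1],
    [[0, 0, 0], [0, 0, 24], 1],
    [[0, 0, 0], [0, 0, 30], 1],
    [[0, 0, 0], [0, 0, 36], 1],
    [[0, 0, 0], [0, 0, 42], 1],
    [[0, 0, 0], [0, 0, 48], 1],
    [[0, 0, 0], [0, 0, 54], 1],
    [[0, 0, 0], [0, 0, 60], 1],
    [[0, 0, 0], [0, 0, 60], 1],
  ],
)

```text
clock: 12.3
tool_pos: [0.4711, -0.2171, 0.0386]
eef_rot: [0.66, 0.751, 0.001, 0.001]
contact_force: [2.2, 1.5, 1.8]
opening: 0.109
finger_force: 25.0
```

Run:
```python
from h import *
plan([.4698,-.2178,.0387],99.3); print(r.get_state()['moment'].round(2))
```

```text
tcp [ 471.1 -217.1   38.6] shift cm [-0.05 -0.14 -0.01] tool x yaw 97.34 tilt z [ 2.1e-03  4.0e-04 -1.0e+00] q7 0.51 t 12.3 F [2.19 1.53 1.75] op 0.109
turn about tool z -1.96
[ 0.34 -0.4  -0.05]
```

Call:
carry_out(
  rows=[
    [[0, 0, 0], [0, 0, 0], 0.8],
    [[0, 0, 0], [0, 0, 0], 0.6],
    [[0, 0, 0], [0, 0, 0], 0.5],
    [[0, 0, 0], [0, 0, 0], 0.5],
    [[0, 0, -2], [0, 0, 0], 0.5],
    [[0, 0, -5], [0, 0, 0], 0.5],
    [[0, 0, -9], [0, 0, 0], 0.5],
    [[0, 0, -12], [0, 0, 0], 0.5],
    [[0, 0, -12], [0, 0, 0], 0.5],
    [[0, 0, -12], [0, 0, 0], 0.5],
  ],
)

```text
clock: 13.3
tool_pos: [0.4698, -0.218, 0.1587]
eef_rot: [0.661, 0.751, 0.0, 0.0]
contact_force: [0.2, -0.5, -0.7]
opening: 0.499
finger_force: 0.0
```

Run:
```python
from h import *
plan([.4698,-.2178,.0387],99.3)
s=snap('wrist','w5'); t=snap('top','t5'); c=snap('scene','s5')
a=cv2.resize(s['image'][40:320,100:400],(400,373)); 
sc=c['image'][160:230,270:370]; tp=t['image'][170:235,285:385]
o=np.zeros((600,800,3),np.uint8); o[:373,:400]=a; o[:280,400:]=cv2.resize(sc,(400,280),interpolation=cv2.INTER_CUBIC); o[300:560,400:]=cv2.resize(tp,(400,260),interpolation=cv2.INTER_CUBIC)
cv2.imwrite('pics/f.png',o[:,:,::-1])
```

```text
tcp [ 469.8 -218.   158.7] shift cm [ 2.0e-02 -1.0e-02  1.2e+01] tool x yaw 97.32 tilt z [ 8.e-04 -3.e-04 -1.e+00] q7 0.51 t 13.3 F [ 0.16 -0.48 -0.69] op 0.499
turn about tool z -1.98
```

View pics/f.png

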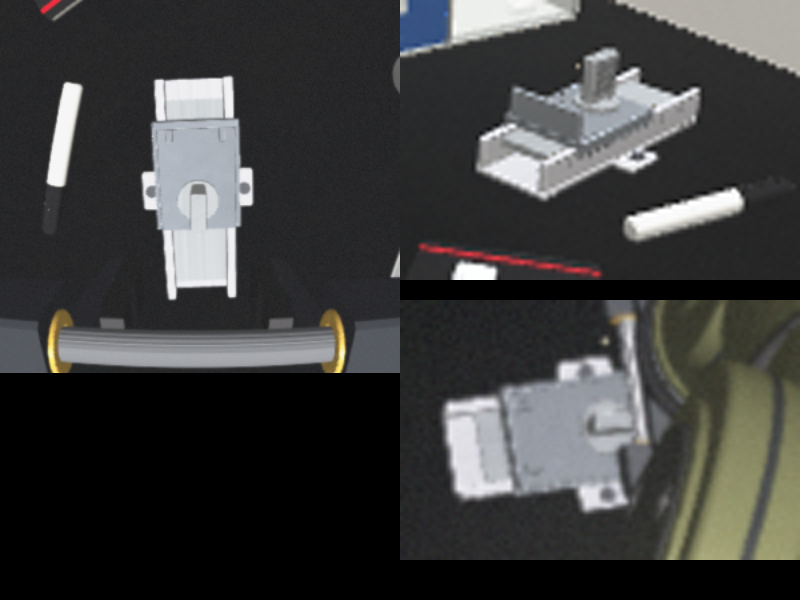

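The screw stands upright with its flange flush and its wing along the rail (wrist panel around (198,205)). The bystanders are in place and the gripper is clear, so I'm handing in.

```bash
python3 -c "
from plant import r
print(r.finish_job())"
```

```text
the job is handed in; nothing more can be done
None
```

The bracket is fastened and the job is handed in: the foot dropped into the nut slot by feel, the flange looks flush on the bracket, and the screw is turned about 92° clockwise with its wing along the rail. The gripper is clear at 13.3 s; the lift of the nut bar was not measured directly, and no verdict came back.

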